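Find the bored heater block and hold it hole-up over the tray

TASK

Two aluminium heater blocks of the same outside size lie on their sides on the steel bench: one has a blind hole for a tube in one end, the other is a solid blank. Find the hole by look or feel, pick up the bored block, turn it so the hole faces straight up, and hold it over the middle of the shallow white tray with its lower end about 10 cm above the bench. Finish while still holding it there in the gripper, steady and touching nothing else, and leave the blank and everything else on the bench where they are.

Things in the scene. Friction and masses are not known exactly. Their poses are not given: they have to be found in the camera images.
- bored_mid (a point): Centre of the bored heater block: plain aluminium, square bar 80 mm long, 40 x 40 mm across, about 0.25 kg, lying on one long side (centre 20 mm above the bench). A round blind hole, 29 mm across and 60 mm deep, opens in the middle of one end. The x axis runs along its length and points out of the hole's mouth (40 mm from this point to either end); y and z are square to the long sides, z up at the start.
- blank_mid (a point): Centre of the solid blank: same aluminium and same 80 x 40 x 40 mm outside, no hole, about 0.34 kg, lying on one long side. x runs along its length. The two blocks lie one to the left and one to the right, and may change places. To be left alone.
- tray_in (a point): Centre of the inner floor of the fixed shallow white tray: 110 mm (x) by 160 mm (y) outside, 20 mm high, walls 4 mm, its floor within 5 mm of the bench.
- microplate: Clear well plate, 127 mm (x) by 85 mm (y), 15 mm high, lying between the blocks; origin at the centre of its underside. Loose, bystander.
- tip_rack: Orange pipette tip rack, 122 mm (x) by 82 mm (y), 64 mm high; origin at the centre of its underside. Loose, bystander.
- beaker: White plastic beaker, about 90 mm across, 120 mm high; origin at the centre of its underside. Loose, bystander.
- vial: Small glass vial with a red cap, 28 mm across, 70 mm high, upright to the right of the tray; origin at the centre of its underside. Loose, bystander.
- stopper: Black rubber stopper, 24 mm across, 22 mm high, upright; origin at the centre of its underside. Loose, bystander.
- forceps: Steel forceps lying flat, 130 mm long along x, 7 mm high; origin near the middle, on the bench. Loose, bystander.
Things that resemble listed ones, but are neither listed nor needed, are in the scene too. Leave any purple look-alike of the part that bears bored_mid alone. What is shaped like the part that bears tray_in but blue is not meant.

How it is judged:
By the outcome, as a careful person would: the job done as asked, in the order asked, and still so for the second after the job is handed in, while the arm keeps its last pose, push and grip.
It also fails if it takes over 35 s, if anything falls off the work surface, if the arm or the gripper's body presses on something with over 40 N, if the wrist force passes 120 N, or if a joint passes its speed limit or range.

ROBOT

A 6-joint arm with a two-finger parallel gripper is mounted at the origin on the work surface. World frame = base frame: x ahead of the robot, y to its left, z up, the work surface at z = 0. Lengths are in m, angles in rad, forces in N, time in s.
With the tool pointing down it reaches from about 0.25 to 0.725 m from the base axis. Payload 9.7 kg.
Tool frame: the origin (TCP) lies midway between the tips of the shut fingers; the grasp point (between the pads) lies 19 mm behind it (env.hold_point_z is the z of the grasp point in the tool frame, in m); z points along the fingers, y is the line along which they close (so a half turn about z gives the same grasp; the last joint's range is limited). The gripper opens to 85 mm and grips with 20 to 120 N. Pads are 22 mm wide; open, the fingers measure 114 mm over their backs; the gripper's body (76 mm by 85 mm) begins 54 mm behind the grasp point. The pads swing forward as they close: fully open they stand 13 mm farther back than shut.
Start: joints at [-1.102, 0.087, 0.176, 1.66, 0, 1.571], TCP at [0.248, -0.491, 0.231] pointing down, gripper open.
Joint ranges: [-3.13, 3.13], [-0.85, 1.81], [-1.15, 1.24], [-2.2, 2.28], [-1.44, 1.52], [-3.14, 3.14]. Speed limits (rad/s): [2.22, 2.22, 2.57, 3.14, 3.14, 3.14].

INTERFACE

Orientations are given as a 3x3 rotation matrix whose columns are the frame's x, y, z axes.
In Python, from plant import observe, viewer, order, env gives the robot as it stands. The module is installed in compiled form; this text tells all that it offers.
- The arm moves only by the tool send_rows, never from a script. Its argument "deltas" is a list of rows, each an object of numbers: "claw": the closure, from -1 (fully open) to 1 (shut), so that 0 is half open; "dx", "dy", "dz": the shift along the tool's x, y, z in m; "rx", "ry", "rz": the turn, a rotation vector about the tool's x, y, z in rad. In form: [{"claw": .., "dx": .., "dy": .., "dz": .., "rx": .., "ry": .., "rz": ..}, ...]. A call has 1 to 8 rows; each row is the pose to reach, as a shift and turn from the pose commanded when the call began, along the tool's axes at that moment; what a row does not reach only later rows make up. A row lasts 1/12 s, in which the tool goes at most 41.7 mm and 7.16 degrees, less where a joint would pass 70% of its speed; a pose out of reach is approached as far as the arm can. A call with a gripper value outside its range is refused whole. The fingers move at their own pace and stop on an object; "force" is the grip in N (left out, the last holds). Time passes only in rows, so rows that repeat a pose let the fingers close. It gives the time, the measured TCP pose, the force, the opening and the grip force at its end, in the units of the state.
- observe(): the state, without advancing time (a new reading comes with each control period).
- viewer.capture(name): name is "scene" or "side" or "wrist"; returns (picture, depth): 480x640x3 uint8, red, green, blue; 480x640 float32, m along the optical axis (not along the pixel's ray), 0 where there is no reading.
- viewer.camera_params(name): a dict with "fx", "fy", "cx", "cy" (pixels), "extrinsics" (4x4, takes a point from camera to world coordinates). Camera axes: x right, y up, looking along -z (the intrinsics and any distortion apply to the point x, -y, -z); pixel columns grow to the right and rows downward; lengths in m; the calibration is good to about 2 mm. The wrist camera is an equidistant fisheye: a pixel r from the principal point sees the ray r / f radians off the axis. A picture is of the moment at which its call begins: read the wrist's pose just before it. camera_params takes no time and is no camera call; for the wrist camera it gives the pose at the moment of the call.
- order.close_job(): hands the job in; it is judged then, once.
The state is a dict: "clock": time; "q": joint angles; "dq": joint speeds; "joint_torque": joint torques, N m; "position": TCP position; "orientation": TCP orientation; "contact_force": force on the tool from outside, world axes, zero at the start; "ft_torque": the same for the moment, N m; "gripper_width": finger opening in m; "finger_force": force on a finger pad.
Only numpy, scipy, OpenCV 4.12 (cv2) and the standard library are available. Lean on these libraries where they do the work, as an engineer would, in place of code of your own. Each camera call takes 0.05 s, during which the arm holds its last target. There are 200 camera calls.

## Working session

There is one attempt and no reset: what is moved stays moved. The work goes in short steps, Python scripts to look and compute and a tool call to move; the robot and the scene stay as the last step left them, time stands still between calls to the robot, and variables do not carry over. Pictures are saved under pics/ and viewed, at most 10 in all, crops included, and the job is handed in when it is done.

Besides the shell and the picture viewer there is one more tool, called after ">>>" as name(argument=value, ...) on one line, values as JSON. send_rows: Moves the arm, as the interface text tells. Its arguments: {"type":"object","properties":{"deltas":{"type":"array","items":{"type":"object","properties":{"claw":{"type":"number"},"dx":{"type":"number"},"dy":{"type":"number"},"dz":{"type":"number"},"rx":{"type":"number"},"ry":{"type":"number"},"rz":{"type":"number"}}}},"force":{"type":"number"}},"required":["deltas"]}

```bash
mkdir -p pics
cat > h.py <<'E'
import numpy as np, cv2
from plant import observe, viewer, order, env
def grab(n):
    p=viewer.camera_params(n); im,d=viewer.capture(n); return im,d,p
def save(f,im): cv2.imwrite('pics/'+f,cv2.cvtColor(im,cv2.COLOR_RGB2BGR))
def world(d,p):  # pinhole cams
    v,u=np.mgrid[:480,:640]
    P=np.stack([(u-p['cx'])/p['fx']*d,-(v-p['cy'])/p['fy']*d,-d],-1)
    E=np.array(p['extrinsics']); return P@E[:3,:3].T+E[:3,3]
E
python3 - <<'E'
from h import *
s=observe();print(s['clock'],s['position'],s['orientation'],s['gripper_width'],env.hold_point_z)
for n in('scene','side'):
    im,d,p=grab(n);save(n+'0.png',im);np.savez(n+'0.npz',im=im,d=d,W=world(d,p));print(n,p)
E
```

```text
0.0 [ 0.24839992 -0.49046549  0.23059329] [[ 8.92119318e-01  4.51799526e-01 -5.57140564e-04]
 [ 4.51799869e-01 -8.92118567e-01  1.15820629e-03]
 [ 2.62416108e-05 -1.28497424e-03 -9.99999174e-01]] 0.08529236776557085 -0.0187
scene {'fx': 535.8832195340926, 'fy': 535.8832195340926, 'cx': 331.20618340865906, 'cy': 243.57486901811427, 'extrinsics': array([[-0.43416933, -0.66833079,  0.60401237,  1.18843597],
       [ 0.90082493, -0.31959304,  0.29389578,  0.31893648],
       [-0.00338145,  0.67170994,  0.74080653,  0.88292366],
       [ 0.        ,  0.        ,  0.        ,  1.        ]])}
side {'fx': 512.146125638267, 'fy': 512.146125638267, 'cx': 315.48462726461577, 'cy': 233.90234978804742, 'extrinsics': array([[-0.92583508,  0.27332537, -0.26100314,  0.15520826],
       [-0.377774  , -0.68901006,  0.61850784,  0.7698203 ],
       [-0.0107799 ,  0.67123645,  0.74116491,  1.0022888 ],
       [ 0.        ,  0.        ,  0.        ,  1.        ]])}
```

View pics/scene0.png

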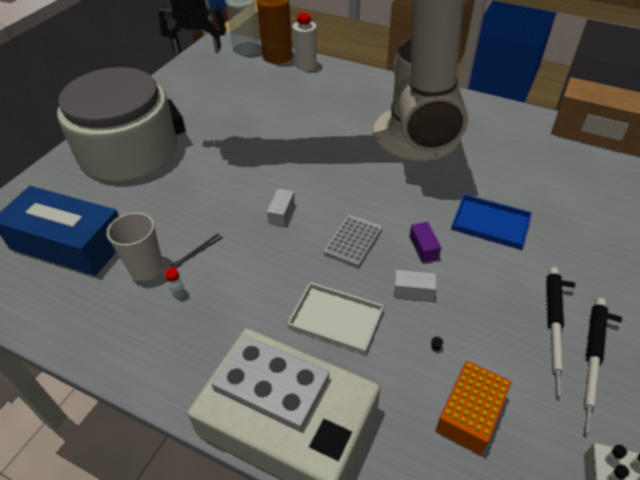

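View pics/side0.png

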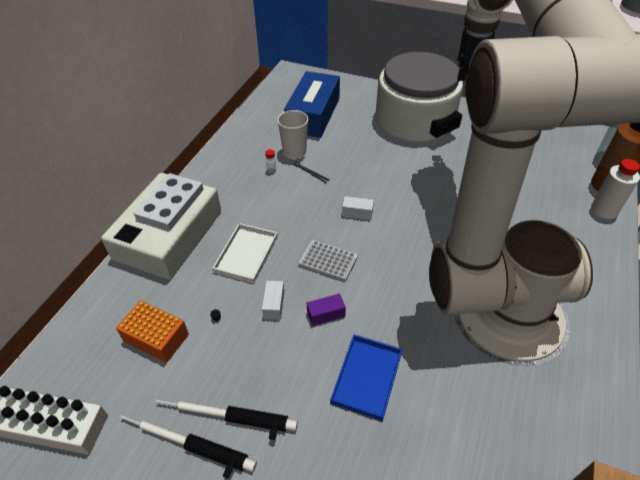

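The scene view shows two plain blocks, at about (281,207) on the right and (416,285) on the left. The purple look-alike is at (425,241), the white tray at (336,318) and the blue tray at (492,222). No hole mouth shows yet, so I'll measure the poses and zoom in on both blocks.

Run:
```python
from h import *
S=np.load('scene0.npz');T=np.load('side0.npz')
def rect(W,u,v,r,z0,z1):
    w=W[v-r:v+r,u-r:u+r].reshape(-1,3);w=w[(w[:,2]>z0)&(w[:,2]<z1)]
    (c,s,a)=cv2.minAreaRect((w[:,:2]*1000).astype(np.float32));print(np.round(c,1),np.round(s,1),round(a,1),len(w),w[:,2].mean().round(4))
for n,W,A in(('scene',S['W'],[(281,205),(416,282)]),('side',T['W'],[(357,208),(273,297)])):
    for u,v in A: print(n,end=' ');rect(W,u,v,24,.033,.046)
print('tray');rect(S['W'],336,318,58,.012,.026);rect(T['W'],246,252,40,.012,.026)
for n,W,u,v in(('scene',S['W'],353,240),('scene',S['W'],425,236),('side',T['W'],325,307)):
    rect(W,u,v,26,.010,.05)
out=[]
for D,A in((S,[(281,207),(416,285)]),(T,[(357,208),(273,300)])):
    out.append(np.hstack([cv2.resize(D['im'][v-24:v+24,u-32:u+32],(400,300),interpolation=cv2.INTER_CUBIC) for u,v in A]))
save('crop1.png',np.vstack(out))
```

```text
scene [ 432.4 -177.5] [83.9 40.9] 12.0 475 0.0401
scene [515.9 178.4] [44.5 79.7] 18.5 727 0.0402
side [ 431.5 -179.2] [79.7 46.5] 11.7 371 0.0409
side [514.5 176.7] [40.1 84.1] 18.8 538 0.0413
tray
[600.2  63. ] [208.2 160.3] 3.2 910 0.0182
[642.7  59.4] [176.4 278. ] 89.5 589 0.0186
[443.6  11.4] [ 86.7 132.3] 88.4 1645 0.0149
[392.6 157.7] [85.3 42.8] 41.0 833 0.0349
[391.7 157.2] [80.8 43.9] 41.0 821 0.036
```

View pics/crop1.png

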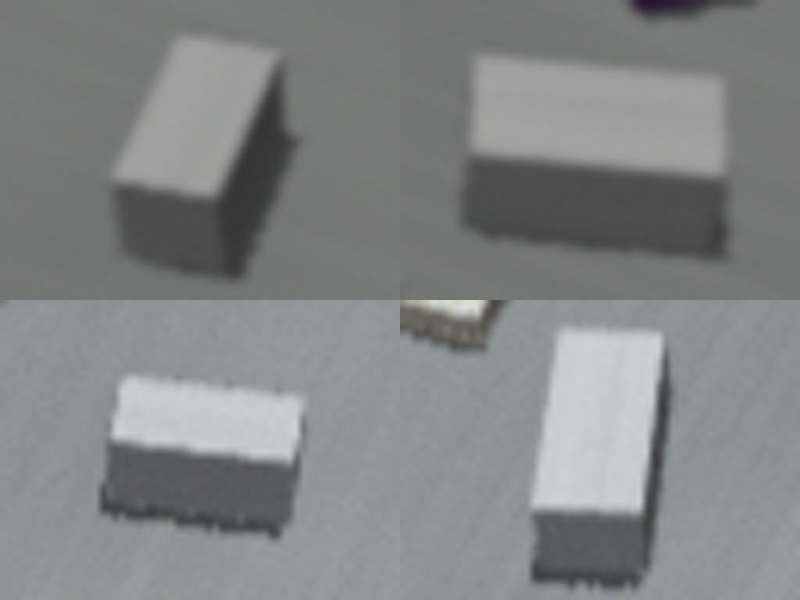

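The crops show a solid +x end on the right block and a solid +y end on the left block. The hole must therefore be in the right block's end facing the robot or the left block's −y end. A wrist view can check both of these.

```bash
cat >> h.py <<'E'
def fproj(p,X):
    E=np.array(p['extrinsics']);c=E[:3,:3].T@(np.array(X)-E[:3,3]);x,y,z=c[0],-c[1],-c[2]
    r=np.hypot(x,y);t=np.arctan2(r,z);return p['cx']+p['fx']*t*x/r,p['cy']+p['fy']*t*y/r
E
python3 - <<'E'
from h import *
im,d,p=grab('wrist');print(p)
A=fproj(p,(.392,-.187,.02));B=fproj(p,(.528,.140,.02));print(A,B)
save('w0.png',im)
W=np.load('scene0.npz')['W'];w=W.reshape(-1,3)
# tray: white rim points near by
im=np.load('scene0.npz')['im'].reshape(-1,3)
m=(w[:,2]>.014)&(w[:,2]<.024)&(abs(w[:,0]-.63)<.12)&(abs(w[:,1]-.09)<.14)
k=(m.reshape(480,640)*255).astype(np.uint8)
n,l,st,c=cv2.connectedComponentsWithStats(cv2.dilate(k,np.ones((3,3))))
for i in range(1,n):
    if st[i,4]>60:
        q=w[(l.ravel()==i)&m];print(st[i],cv2.minAreaRect((q[:,:2]*1000).astype(np.float32)))
E
```

```text
{'fx': 371.64829954431775, 'fy': 371.64829954431775, 'cx': 319.6458047940922, 'cy': 241.8582244487474, 'extrinsics': array([[ 4.50971555e-01,  8.50544812e-01,  2.70551619e-01,
         3.17063735e-01],
       [-8.92538191e-01,  4.29917968e-01,  1.36184137e-01,
        -4.54948827e-01],
       [-4.84291133e-04, -3.02892825e-01,  9.53024502e-01,
         3.73236491e-01],
       [ 0.00000000e+00,  0.00000000e+00,  0.00000000e+00,
         1.00000000e+00]])}
(np.float64(124.8569689012291), np.float64(-29.574398932329615)) (np.float64(18.685415053957172), np.float64(-132.64045934937556))
[ 287  281   98   72 1423] ((647.21484375, 65.39629364013672), (114.19292449951172, 160.20443725585938), 3.54201340675354)
[393 289  43  10 253] ((534.4012451171875, 184.68955993652344), (6.916983604431152, 79.89098358154297), 17.257686614990234)
```

View pics/w0.png

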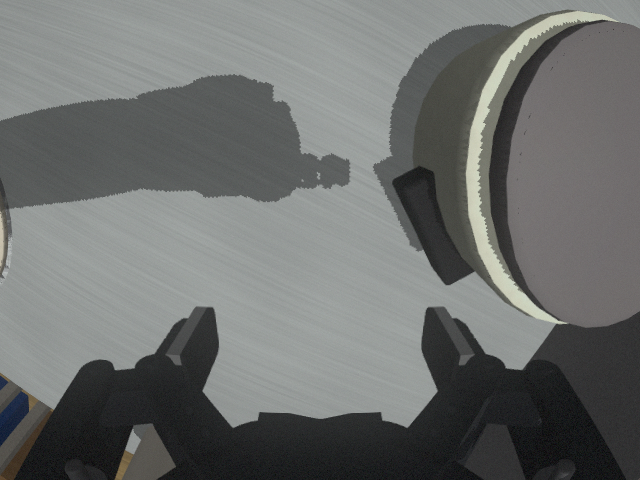

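Nothing useful is in view yet. Pulling straight back along tool −y lets the wrist camera see the robot-facing end of the right block.

>>> send_rows(deltas=[{"dy": -0.04, "claw": -1}, {"dy": -0.08, "dz": 0.01}, {"dy": -0.12, "dz": 0.02}, {"dy": -0.16, "dz": 0.03}, {"dy": -0.2, "dz": 0.03}, {"dy": -0.23, "dz": 0.03}, {"dy": -0.24, "dz": 0.03}, {"dy": -0.24, "dz": 0.03}], force=40)

```text
schema error: expected keys claw, dx, dy, dz, rx, ry, rz
```

Run:
```python
from h import *
s=observe();print(s['clock'],s['position'],s['q'])
im,d,p=grab('wrist')
print(fproj(p,(.392,-.187,.02)),fproj(p,(.528,.140,.02)));save('w1.png',im)
```

```text
0.15 [ 0.24841402 -0.49050787  0.23073069] [-1.10200998e+00  8.73494030e-02  1.75303242e-01  1.65979240e+00
  3.75470017e-06  1.57079893e+00]
(np.float64(124.82527418301251), np.float64(-29.543101110991387)) (np.float64(18.65851652821044), np.float64(-132.6176264797223))
```

View pics/w1.png

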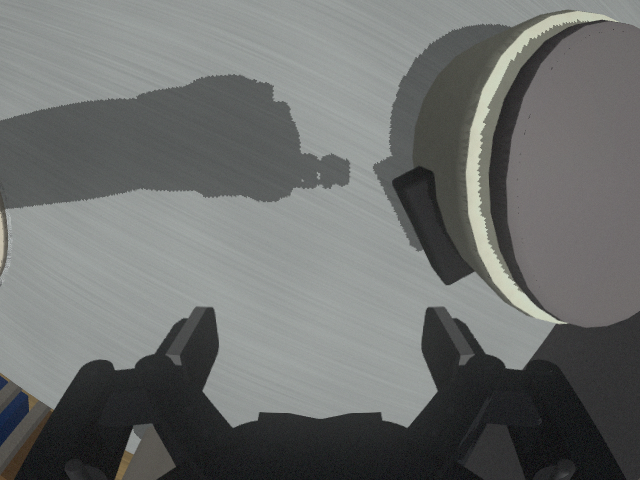

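The call was refused because every key must be present, so this view is unchanged. I'll resend with full rows.

>>> send_rows(deltas=[{"claw": -1, "dx": 0, "dy": -0.04, "dz": 0, "rx": 0, "ry": 0, "rz": 0}, {"claw": -1, "dx": 0, "dy": -0.08, "dz": 0.01, "rx": 0, "ry": 0, "rz": 0}, {"claw": -1, "dx": 0, "dy": -0.12, "dz": 0.02, "rx": 0, "ry": 0, "rz": 0}, {"claw": -1, "dx": 0, "dy": -0.16, "dz": 0.03, "rx": 0, "ry": 0, "rz": 0}, {"claw": -1, "dx": 0, "dy": -0.2, "dz": 0.03, "rx": 0, "ry": 0, "rz": 0}, {"claw": -1, "dx": 0, "dy": -0.23, "dz": 0.03, "rx": 0, "ry": 0, "rz": 0}, {"claw": -1, "dx": 0, "dy": -0.24, "dz": 0.03, "rx": 0, "ry": 0, "rz": 0}, {"claw": -1, "dx": 0, "dy": -0.24, "dz": 0.03, "rx": 0, "ry": 0, "rz": 0}], force=40)

```text
clock: 0.87
position: [0.1395, -0.2754, 0.2019]
orientation: [[0.892, 0.452, 0.001], [0.452, -0.892, -0.002], [-0.0, 0.002, -1.0]]
contact_force: [-0.4, -0.0, -0.1]
gripper_width: 0.0852
finger_force: 0.0
```

Run:
```python
from h import *
s=observe();print(s['clock'],s['position'],s['q'])
im,d,p=grab('wrist')
print(fproj(p,(.392,-.187,.02)),fproj(p,(.432,-.178,.04)),fproj(p,(.528,.140,.02)));save('w2.png',im)
```

```text
0.8667 [ 0.13947795 -0.27540036  0.20190643] [-1.10199568e+00 -5.01679726e-01 -3.72028547e-01  1.69822687e+00
 -2.38788183e-06  1.57081269e+00]
(np.float64(358.87827625884074), np.float64(-66.56698739707767)) (np.float64(371.12446427662087), np.float64(-109.18317897682002)) (np.float64(156.21891978335506), np.float64(-204.68186200024925))
```

>>> send_rows(deltas=[{"claw": -1, "dx": 0, "dy": 0, "dz": 0, "rx": 0, "ry": 0, "rz": -0.12}, {"claw": -1, "dx": 0, "dy": 0, "dz": 0, "rx": 0, "ry": 0, "rz": -0.24}, {"claw": -1, "dx": 0, "dy": 0, "dz": 0, "rx": 0, "ry": 0, "rz": -0.36}, {"claw": -1, "dx": 0, "dy": 0, "dz": 0, "rx": 0, "ry": 0, "rz": -0.48}, {"claw": -1, "dx": 0, "dy": 0, "dz": 0, "rx": 0, "ry": 0, "rz": -0.6}, {"claw": -1, "dx": 0, "dy": 0, "dz": 0, "rx": 0, "ry": 0, "rz": -0.72}, {"claw": -1, "dx": 0, "dy": 0, "dz": 0, "rx": 0, "ry": 0, "rz": -0.84}, {"claw": -1, "dx": 0, "dy": 0, "dz": 0, "rx": 0, "ry": 0, "rz": -0.96}])

```text
clock: 1.58
position: [0.1407, -0.2778, 0.201]
orientation: [[0.136, 0.991, -0.0], [0.991, -0.136, 0.001], [0.001, -0.0, -1.0]]
contact_force: [0.3, -0.8, -0.0]
gripper_width: 0.0856
finger_force: 0.0
```

Run:
```python
from h import *
s=observe();print(s['clock'],s['position'],s['q'])
im,d,p=grab('wrist')
print(fproj(p,(.392,-.187,.02)),fproj(p,(.432,-.178,.04)),fproj(p,(.528,.140,.02)));save('w2.png',im)
```

```text
1.5833 [ 0.14069273 -0.27781246  0.20099588] [-1.10202728e+00 -4.92463583e-01 -3.68215411e-01  1.69573743e+00
  1.06956100e-05  6.04848060e-01]
(np.float64(559.9691454825554), np.float64(97.81312077386761)) (np.float64(599.8154616143484), np.float64(89.56131112493296)) (np.float64(585.3710283938265), np.float64(-138.61490445503298))
```

View pics/w2.png

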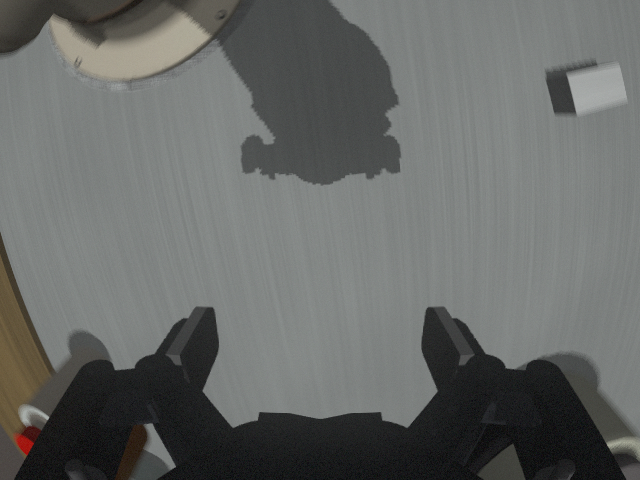

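Run:
```python
from h import *
im,d,p=grab('wrist')
v,u=np.mgrid[60:125,540:632]
x,y=u-p['cx'],v-p['cy'];r=np.hypot(x,y);t=r/p['fx'];D=d[60:125,540:632]
ray=np.stack([x/r*np.tan(t),-y/r*np.tan(t),-np.ones_like(r)],-1)*D[...,None]
E=np.array(p['extrinsics']);W=ray@E[:3,:3].T+E[:3,3]
np.set_printoptions(linewidth=250)
h=np.array([-.978,-.208])
a=(W[...,:2]-[.432,-.178])@h*1000; print(a[::4,::3].round().astype(int)); print((W[::4,::3,2]*1000).round().astype(int))
c=im[55:125,540:632].astype(float);save('w3.png',cv2.resize(np.clip(c*2.5-40,0,255).astype(np.uint8),(736,560),interpolation=cv2.INTER_CUBIC))
```

```text
[[  41   36   32   28   24   20   16   11    6    3   -2   -6  -11  -14  -21  -24  -29  -35  -39  -44  -49  -55  -59  -65  -70  -74  -80  -87  -92  -97 -104]
 [  42   38   33   30   25   22   18   14  281    4    1   -4   -9  -13  -19  -22  -27  -32  -38  -41  -47  -51  -55  -63  -69  -72  -79  -84  -90  -94 -100]
 [  43   39   34   32   27   22   18   14   10    6    2   -2   -7  -10  -15  -21  -26  -30  -35  -40  -46  -50  -54  -62  -66  -70  -76  -82  -88  -95 -101]
 [  44   40   36   31   28   24   20   16   12    8    3   -2   -6  -11  -14  -20  -24  -28  -34  -25  -29  -18  -15  -20  -24  -28  -34  -38  -86  -92  -98]
 [  45   41   38   35   30   26   22   16   14    8    5    0    5   12   20   17   13    9    4    1   -5   -9  -12  -18  -22  -27  -32  -37  -83  -90  -96]
 [  46   44   39   35   31   27   33   38   39   40   38   35   30   26   22   18   14   10    6    2   -2   -7  -12  -15  -19  -24  -31  -35  -84  -89  -93]
 [  49   45   41   39   40   39   40   40  281   39   40   35   32   29   24   20   16   12    6    3   -2   -6  -10  -15  -20  -25  -29  -33  -39  -87 
[... 3046 characters left out ...]
 41  40  41  41  40  40  40  39  40  40  40  40  42  40  40   1]
 [  0   0   1   0   0   4  11  14  22  28  32  36  41  40  40  40  39  41  41  40  40  40  41  40  41  41  40  39   2   0   1]
 [  2   0   1   1   1   2   9  13  21  26  29  36  40  41  40  40  40  40  41  39  40  41   0   1   0   2   0   1   0   0   1]
 [  0   2   1   1   1   1   7  12  16  24  29  31  38  40  40  40  40  41   1   0   0  -1   0   0   0   1   0   1  -1   1   0]
 [  1   0   2   1   1   0   1   1   1   0  -1   0   1   0   0   2   0   0  -1   1   1   0  -1  -1  -1   0  -1   1   0   0   0]
 [  1   0   1   0   0  -1   2   0   1   0   1   1   2  -1  -1   1   1   1   1   0   0   1  -1   0   0   0   1   0   1   1   1]]
```

View pics/w3.png

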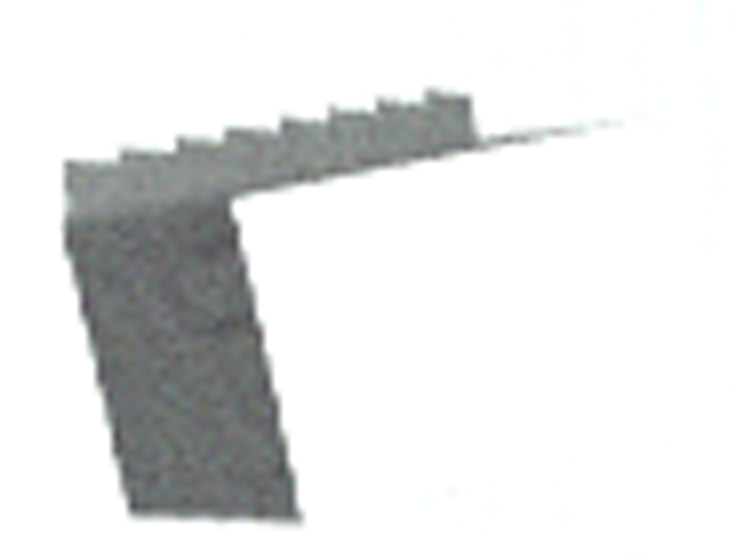

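The end of the right block facing the robot is flat: depth puts the whole face at 40 mm from centre, and its far end looked solid too. So the right block is the blank, and the left block (scene 416,285) should be bored on its −y end. I'll move over there and check that end before grasping.

>>> send_rows(deltas=[{"claw": -1, "dx": 0.023, "dy": 0.029, "dz": 0, "rx": 0, "ry": 0, "rz": -0.04}, {"claw": -1, "dx": 0.046, "dy": 0.058, "dz": 0, "rx": 0, "ry": 0, "rz": -0.08}, {"claw": -1, "dx": 0.07, "dy": 0.088, "dz": 0, "rx": 0, "ry": 0, "rz": -0.12}, {"claw": -1, "dx": 0.093, "dy": 0.118, "dz": 0, "rx": 0, "ry": 0, "rz": -0.16}, {"claw": -1, "dx": 0.116, "dy": 0.148, "dz": 0, "rx": 0, "ry": 0, "rz": -0.2}, {"claw": -1, "dx": 0.14, "dy": 0.178, "dz": 0, "rx": 0, "ry": 0, "rz": -0.24}, {"claw": -1, "dx": 0.163, "dy": 0.208, "dz": 0, "rx": 0, "ry": 0, "rz": -0.28}, {"claw": -1, "dx": 0.18, "dy": 0.23, "dz": 0, "rx": 0, "ry": 0, "rz": -0.31}])

```text
clock: 2.35
position: [0.3963, -0.1293, 0.2006]
orientation: [[-0.166, 0.986, -0.0], [0.986, 0.166, 0.0], [0.0, 0.0, -1.0]]
contact_force: [0.1, -0.9, 0.1]
gripper_width: 0.0854
finger_force: 0.0
```

```bash
cat >> h.py <<'E'
from scipy.spatial.transform import Rotation as R
def goto(pos,Rt):  # deltas in tool axes from the measured pose
    s=observe();O=np.array(s['orientation']);print('t',s['clock'],'d',(O.T@(np.array(pos)-s['position'])).round(4),'rot',R.from_matrix(O.T@Rt).as_rotvec().round(4),'q',np.round(s['q'],3),'pos',np.round(s['position'],4))
def down(az):
    a=np.deg2rad(az);x=np.array([np.cos(a),np.sin(a),0]);z=np.array([0,0,-1.]);return np.stack([x,np.cross(z,x),z],1)
E
python3 -c "
from h import *
goto((.515,-.06,.2),down(108.65))"
```

```text
t 2.35 d [0.0486 0.1286 0.0006] rot [ 0.     -0.0003 -0.1588] q [-0.315 -0.239 -0.19   1.62   0.     1.089] pos [ 0.3963 -0.1293  0.2006]
```

>>> send_rows(deltas=[{"claw": -1, "dx": 0.012, "dy": 0.032, "dz": 0, "rx": 0, "ry": 0, "rz": -0.04}, {"claw": -1, "dx": 0.024, "dy": 0.064, "dz": 0, "rx": 0, "ry": 0, "rz": -0.08}, {"claw": -1, "dx": 0.036, "dy": 0.096, "dz": 0, "rx": 0, "ry": 0, "rz": -0.12}, {"claw": -1, "dx": 0.048, "dy": 0.128, "dz": 0, "rx": 0, "ry": 0, "rz": -0.16}, {"claw": -1, "dx": 0.048, "dy": 0.128, "dz": 0, "rx": 0, "ry": 0, "rz": -0.16}])

```text
clock: 2.77
position: [0.5159, -0.0597, 0.1987]
orientation: [[-0.323, 0.947, -0.002], [0.947, 0.323, 0.001], [0.001, -0.001, -1.0]]
contact_force: [1.2, 1.0, 0.2]
gripper_width: 0.0854
finger_force: 0.0
```

```bash
cat >> h.py <<'E'
def wworld(d,p):
    v,u=np.mgrid[:480,:640];x,y=u-p['cx'],v-p['cy'];r=np.hypot(x,y)+1e-9;t=np.tan(r/p['fx'])
    P=np.stack([x/r*t,-y/r*t,-np.ones_like(r)],-1)*d[...,None];E=np.array(p['extrinsics']);return P@E[:3,:3].T+E[:3,3]
E
python3 - <<'E'
from h import *
im,d,p=grab('wrist');W=wworld(d,p)
u,v=[int(k) for k in fproj(p,(.528,.14,.03))];print(u,v)
save('w4.png',im)
w=W.reshape(-1,3);m=(w[:,2]>.037)&(w[:,2]<.046)&(np.hypot(w[:,0]-.515,w[:,1]-.1775)<.06)
print(m.sum(),cv2.minAreaRect((w[m,:2]*1000).astype(np.float32)))
goto((.515,.1775,.12),down(108.65))
E
```

```text
410 8
349 ((527.6925048828125, 141.65447998046875), (40.446502685546875, 8.603668212890625), 25.231624603271484)
t 2.8167 d [0.2252 0.0778 0.0792] rot [-0.0024 -0.0013  0.0012] q [-0.118  0.002  0.025  1.597  0.     1.126] pos [ 0.5138 -0.0608  0.1991]
```

View pics/w4.png

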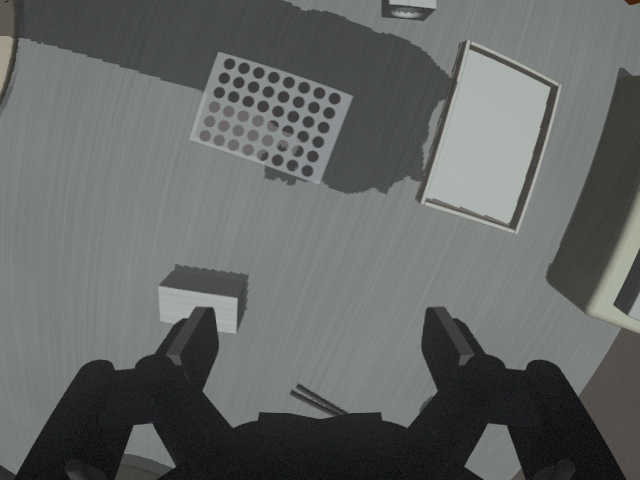

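The mouth of the hole shows at (410,12), on the −y end of the left block, so that is the bored one. I'll move above it for a refined pose measurement.

>>> send_rows(deltas=[{"claw": -1, "dx": 0.035, "dy": 0.012, "dz": 0.01, "rx": 0, "ry": 0, "rz": 0}, {"claw": -1, "dx": 0.07, "dy": 0.024, "dz": 0.02, "rx": 0, "ry": 0, "rz": 0}, {"claw": -1, "dx": 0.105, "dy": 0.036, "dz": 0.03, "rx": 0, "ry": 0, "rz": 0}, {"claw": -1, "dx": 0.14, "dy": 0.048, "dz": 0.04, "rx": 0, "ry": 0, "rz": 0}, {"claw": -1, "dx": 0.175, "dy": 0.06, "dz": 0.05, "rx": 0, "ry": 0, "rz": 0}, {"claw": -1, "dx": 0.21, "dy": 0.072, "dz": 0.06, "rx": 0, "ry": 0, "rz": 0}, {"claw": -1, "dx": 0.225, "dy": 0.078, "dz": 0.06, "rx": 0, "ry": 0, "rz": 0}, {"claw": -1, "dx": 0.225, "dy": 0.078, "dz": 0.06, "rx": 0, "ry": 0, "rz": 0}])

```text
clock: 3.48
position: [0.5124, 0.1784, 0.14]
orientation: [[-0.321, 0.947, -0.002], [0.947, 0.321, -0.0], [0.0, -0.001, -1.0]]
contact_force: [-0.4, -0.1, 0.3]
gripper_width: 0.0856
finger_force: 0.0
```

```bash
cat >> h.py <<'E'
def tilt(az,b):  # tool x along azimuth az, then turned by b about tool y
    return down(az)@R.from_rotvec([0,b,0]).as_matrix()
E
python3 - <<'E'
from h import *
im,d,p=grab('wrist');W=wworld(d,p);w=W.reshape(-1,3)
m=(w[:,2]>.034)&(w[:,2]<.047)&(np.hypot(w[:,0]-.515,w[:,1]-.1775)<.052)
c,s,a=cv2.minAreaRect((w[m,:2]*1000).astype(np.float32));print(m.sum(),c,s,a,w[m,2].mean())
lo,hi=np.percentile((w[m,:2]-[.515,.1775])@np.array([[.317,.948],[-.948,.317]]),[.5,99.5],axis=0);print(lo,hi)
save('w5.png',im)
az=108.65;Rt=tilt(az,.5236)
B=np.array([.515,.1775,0]);tz=Rt[:,2]
tip=B+[0,0,.028]+tz*.0187; print('tip',tip,tz,Rt[:,0])
goto(tip-tz*.09,Rt); goto(tip,Rt)
E
```

```text
6439 (515.1268310546875, 177.84109497070312) (40.22813415527344, 80.44595336914062) 18.651508331298828 0.040009520606303264
[-0.04026111 -0.01962247] [0.03901325 0.02003209]
tip [0.51200999 0.18635905 0.01180534] [-0.15989347  0.47374586 -0.86602479] [-0.27694284  0.82054957  0.50000106]
t 3.5333 d [-0.0357  0.0025  0.0508] rot [-0.0016  0.5238  0.0012] q [ 0.332  0.054 -0.034  1.484 -0.     1.576] pos [0.5126 0.1768 0.1406]
t 3.5333 d [0.0093 0.0027 0.1288] rot [-0.0016  0.5238  0.0012] q [ 0.332  0.054 -0.034  1.484 -0.     1.576] pos [0.5126 0.1768 0.1406]
```

View pics/w5.png

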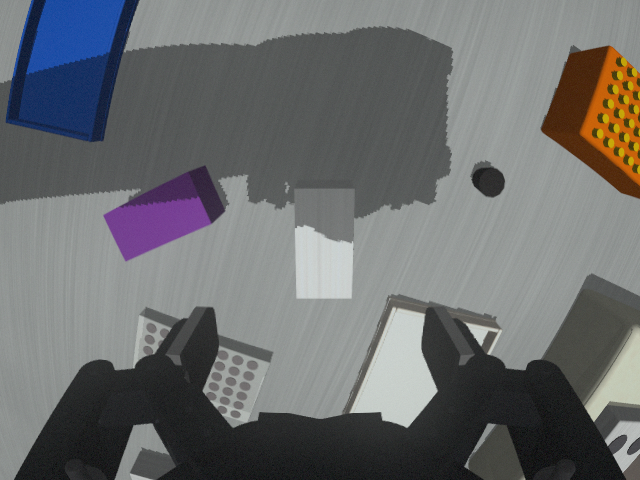

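The block is centred at (325,245) and measures 40.2 × 80.4 mm at (0.515, 0.178), which matches its description. I'll tilt the tool 30° about the closing axis, with the gripper body towards the hole side, so that only 60° of turning is left at the end.

>>> send_rows(deltas=[{"claw": -1, "dx": -0.007, "dy": 0, "dz": 0.008, "rx": 0, "ry": 0.1, "rz": 0}, {"claw": -1, "dx": -0.014, "dy": 0.001, "dz": 0.018, "rx": 0, "ry": 0.21, "rz": 0}, {"claw": -1, "dx": -0.021, "dy": 0.001, "dz": 0.028, "rx": 0, "ry": 0.32, "rz": 0}, {"claw": -1, "dx": -0.028, "dy": 0.002, "dz": 0.038, "rx": 0, "ry": 0.43, "rz": 0}, {"claw": -1, "dx": -0.036, "dy": 0.0025, "dz": 0.051, "rx": 0, "ry": 0.524, "rz": 0}, {"claw": -1, "dx": -0.036, "dy": 0.0025, "dz": 0.051, "rx": 0, "ry": 0.524, "rz": 0}, {"claw": -1, "dx": -0.036, "dy": 0.0025, "dz": 0.051, "rx": 0, "ry": 0.524, "rz": 0}])

```text
clock: 4.12
position: [0.5268, 0.1398, 0.0888]
orientation: [[-0.272, 0.949, -0.161], [0.822, 0.316, 0.473], [0.5, -0.004, -0.866]]
contact_force: [0.4, 0.6, -0.2]
gripper_width: 0.0855
finger_force: 0.0
```

Run:
```python
from h import *
goto([.512,.1866,.0118],tilt(108.65,.5236))
```

```text
t 4.1167 d [0.004  0.001  0.0912] rot [-0.0015 -0.0002 -0.005 ] q [ 0.009  0.209 -0.041  1.5    0.495  1.213] pos [0.5268 0.1398 0.0888]
```

>>> send_rows(deltas=[{"claw": -1, "dx": 0.002, "dy": 0.001, "dz": 0.025, "rx": 0, "ry": 0, "rz": 0}, {"claw": -1, "dx": 0.003, "dy": 0.001, "dz": 0.05, "rx": 0, "ry": 0, "rz": 0}, {"claw": -1, "dx": 0.003, "dy": 0.001, "dz": 0.07, "rx": 0, "ry": 0, "rz": 0}, {"claw": -1, "dx": 0.003, "dy": 0.001, "dz": 0.085, "rx": 0, "ry": 0, "rz": 0}, {"claw": -1, "dx": 0.003, "dy": 0.001, "dz": 0.091, "rx": 0, "ry": 0, "rz": 0}, {"claw": -1, "dx": 0.003, "dy": 0.001, "dz": 0.091, "rx": 0, "ry": 0, "rz": 0}, {"claw": -1, "dx": 0.003, "dy": 0.001, "dz": 0.091, "rx": 0, "ry": 0, "rz": 0}])

```text
clock: 4.7
position: [0.5126, 0.1887, 0.0144]
orientation: [[-0.28, 0.947, -0.16], [0.82, 0.322, 0.473], [0.499, 0.002, -0.866]]
contact_force: [-0.2, 0.5, -0.6]
gripper_width: 0.0857
finger_force: 0.0
```

Run:
```python
from h import *
goto([.512,.1866,.0118],tilt(108.65,.5236));print(observe()['contact_force'])
```

```text
t 4.7 d [-0.0028 -0.0013  0.0013] rot [-0.      0.0007  0.0031] q [ 0.096  0.208 -0.187  1.305  0.508  1.304] pos [0.5126 0.1887 0.0144]
[-0.21630459  0.47605547 -0.64709909]
```

Well placed, so I'll close the gripper.

>>> send_rows(deltas=[{"claw": 0.1, "dx": -0.002, "dy": -0.001, "dz": 0.001, "rx": 0, "ry": 0, "rz": 0}, {"claw": 0.3, "dx": -0.002, "dy": -0.001, "dz": 0.001, "rx": 0, "ry": 0, "rz": 0}, {"claw": 1, "dx": -0.002, "dy": -0.001, "dz": 0.001, "rx": 0, "ry": 0, "rz": 0}, {"claw": 1, "dx": -0.002, "dy": -0.001, "dz": 0.001, "rx": 0, "ry": 0, "rz": 0}, {"claw": 1, "dx": -0.002, "dy": -0.001, "dz": 0.001, "rx": 0, "ry": 0, "rz": 0}, {"claw": 1, "dx": -0.002, "dy": -0.001, "dz": 0.001, "rx": 0, "ry": 0, "rz": 0}, {"claw": 1, "dx": -0.002, "dy": -0.001, "dz": 0.001, "rx": 0, "ry": 0, "rz": 0}, {"claw": 1, "dx": -0.002, "dy": -0.001, "dz": 0.001, "rx": 0, "ry": 0, "rz": 0}], force=70)

```text
clock: 5.37
position: [0.5122, 0.1868, 0.0118]
orientation: [[-0.279, 0.947, -0.16], [0.82, 0.322, 0.474], [0.5, 0.001, -0.866]]
contact_force: [1.5, -2.6, 6.0]
gripper_width: 0.0389
finger_force: 71.4
```

Run:
```python
from h import *
s=observe();O=np.array(s['orientation']);print(O.round(3),s['position'],s['gripper_width'],s['finger_force'],s['contact_force'])
B=np.array([.5151,.1778,.02]);h=np.array([.3197,-.9475,0])
print('block in tool',O.T@(B-s['position']),'h in tool',O.T@h)
np.savez('grasp.npz',b=O.T@(B-s['position']),h=O.T@h)
```

```text
[[-0.279  0.947 -0.16 ]
 [ 0.82   0.322  0.474]
 [ 0.5    0.001 -0.866]] [0.51224641 0.18677251 0.01180643] 0.03893506167585796 71.36251151561737 [ 1.51850624 -2.56062138  5.99870302]
block in tool [-0.00405685 -0.00017398 -0.01180234] h in tool [-0.8660642  -0.00198627 -0.49989319]
```

Gripped: width 39 mm, 71 N. Now straight up.

>>> send_rows(deltas=[{"claw": 1, "dx": 0.005, "dy": 0, "dz": -0.0087, "rx": 0, "ry": 0, "rz": 0}, {"claw": 1, "dx": 0.015, "dy": 0, "dz": -0.026, "rx": 0, "ry": 0, "rz": 0}, {"claw": 1, "dx": 0.03, "dy": 0, "dz": -0.052, "rx": 0, "ry": 0, "rz": 0}, {"claw": 1, "dx": 0.045, "dy": 0, "dz": -0.078, "rx": 0, "ry": 0, "rz": 0}, {"claw": 1, "dx": 0.06, "dy": 0, "dz": -0.104, "rx": 0, "ry": 0, "rz": 0}, {"claw": 1, "dx": 0.075, "dy": 0, "dz": -0.13, "rx": 0, "ry": 0, "rz": 0}, {"claw": 1, "dx": 0.08, "dy": 0, "dz": -0.139, "rx": 0, "ry": 0, "rz": 0}, {"claw": 1, "dx": 0.08, "dy": 0, "dz": -0.139, "rx": 0, "ry": 0, "rz": 0}])

```text
clock: 6.03
position: [0.5127, 0.1869, 0.1743]
orientation: [[-0.281, 0.947, -0.158], [0.819, 0.322, 0.474], [0.499, 0.004, -0.866]]
contact_force: [0.2, -0.4, -2.3]
gripper_width: 0.039
finger_force: 70.8
```

```bash
cat >> h.py <<'E'
def final(C,az,k=np.sqrt(3)/2):
    g=np.load('grasp.npz');up=np.array([0,0,1.]);a=np.deg2rad(az);o=np.array([np.cos(a),np.sin(a),0])
    z=np.sqrt(1-g['h'][2]**2)*o+g['h'][2]*up
    x0=np.cross(np.cross(z,-up),z);x0/=np.linalg.norm(x0);y0=np.cross(z,x0);Rt=np.stack([x0,y0,z],1)
    e=Rt.T@up;ang=np.arctan2(g['h'][1],g['h'][0])-np.arctan2(e[1],e[0]);Rt=Rt@R.from_rotvec([0,0,-ang]).as_matrix()
    return np.array(C)-Rt@g['b'],Rt
E
python3 - <<'E'
from h import *
s=observe();print(s['gripper_width'],s['finger_force'],s['contact_force'])
w=np.load('side0.npz')['W'].reshape(-1,3)
for f in ('scene0.npz','side0.npz'):
    w=np.load(f)['W'].reshape(-1,3);m=(w[:,2]>.015)&(w[:,2]<.024)&(abs(w[:,0]-.647)<.067)&(abs(w[:,1]-.065)<.095)
    print(cv2.minAreaRect((w[m,:2]*1000).astype(np.float32)))
for C in ((.647,.065,.14),(.58,.12,.22)):
    P,Rt=final(C,6);g=np.load('grasp.npz');print(P,Rt@g['h'],Rt[:,0]);goto(P,Rt)
E
```

```text
0.0390360604356 70.80943822860718 [ 0.19890836 -0.39405493 -2.34508836]
((647.21484375, 65.39629364013672), (114.19292449951172, 160.20443725585938), 3.54201340675354)
((645.6027221679688, 62.59150695800781), (112.14183807373047, 166.22108459472656), 3.4132580757141113)
[0.65513156 0.06602025 0.13058617] [-1.02349688e-05 -1.07573857e-06  9.99982170e-01] [-0.49691369 -0.0545338  -0.86608478]
t 6.0333 d [-0.161   0.0957 -0.0419] rot [-0.377  -1.3044 -1.427 ] q [0.093 0.14  0.048 1.609 0.508 1.301] pos [0.5127 0.1869 0.1743]
[0.58813156 0.12102025 0.21058617] [-1.02349688e-05 -1.07573857e-06  9.99982170e-01] [-0.49691369 -0.0545338  -0.86608478]
t 6.0333 d [-0.0571  0.0504 -0.0745] rot [-0.377  -1.3044 -1.427 ] q [0.093 0.14  0.048 1.609 0.508 1.301] pos [0.5127 0.1869 0.1743]
```

The lifted weight of about 2.3 N fits the bored block (0.25 kg). Next comes the turn, in two halves, moving towards the tray while up high.

>>> send_rows(deltas=[{"claw": 1, "dx": -0.003, "dy": 0.003, "dz": -0.005, "rx": -0.02, "ry": -0.07, "rz": -0.076}, {"claw": 1, "dx": -0.007, "dy": 0.006, "dz": -0.01, "rx": -0.042, "ry": -0.146, "rz": -0.16}, {"claw": 1, "dx": -0.01, "dy": 0.009, "dz": -0.015, "rx": -0.064, "ry": -0.222, "rz": -0.243}, {"claw": 1, "dx": -0.014, "dy": 0.012, "dz": -0.02, "rx": -0.086, "ry": -0.298, "rz": -0.326}, {"claw": 1, "dx": -0.017, "dy": 0.015, "dz": -0.025, "rx": -0.108, "ry": -0.374, "rz": -0.409}, {"claw": 1, "dx": -0.021, "dy": 0.018, "dz": -0.03, "rx": -0.13, "ry": -0.45, "rz": -0.492}, {"claw": 1, "dx": -0.024, "dy": 0.021, "dz": -0.035, "rx": -0.152, "ry": -0.526, "rz": -0.575}, {"claw": 1, "dx": -0.028, "dy": 0.025, "dz": -0.04, "rx": -0.174, "ry": -0.6, "rz": -0.656}])

```text
clock: 6.7
position: [0.5491, 0.1528, 0.1901]
orientation: [[-0.764, 0.563, 0.316], [0.619, 0.778, 0.109], [-0.185, 0.279, -0.942]]
contact_force: [0.2, 0.8, -2.1]
gripper_width: 0.039
finger_force: 70.8
```

Run:
```python
from h import *
goto(*final((.58,.12,.22),6));print(observe()['orientation'].round(2) if hasattr(observe()['orientation'],'round') else observe()['orientation'])
```

```text
t 6.7 d [-0.0532  0.0029 -0.0105] rot [-0.2057 -0.7071 -0.7665] q [ 0.259 -0.223 -0.244  1.209  0.025  0.917] pos [0.5491 0.1528 0.1901]
[[-0.76  0.56  0.32]
 [ 0.62  0.78  0.11]
 [-0.18  0.28 -0.94]]
```

>>> send_rows(deltas=[{"claw": 1, "dx": -0.006, "dy": 0, "dz": -0.001, "rx": -0.023, "ry": -0.08, "rz": -0.087}, {"claw": 1, "dx": -0.012, "dy": 0.001, "dz": -0.002, "rx": -0.046, "ry": -0.16, "rz": -0.174}, {"claw": 1, "dx": -0.018, "dy": 0.001, "dz": -0.004, "rx": -0.07, "ry": -0.24, "rz": -0.26}, {"claw": 1, "dx": -0.024, "dy": 0.001, "dz": -0.005, "rx": -0.093, "ry": -0.32, "rz": -0.347}, {"claw": 1, "dx": -0.03, "dy": 0.002, "dz": -0.006, "rx": -0.116, "ry": -0.4, "rz": -0.434}, {"claw": 1, "dx": -0.036, "dy": 0.002, "dz": -0.007, "rx": -0.14, "ry": -0.48, "rz": -0.52}, {"claw": 1, "dx": -0.042, "dy": 0.002, "dz": -0.008, "rx": -0.163, "ry": -0.56, "rz": -0.607}, {"claw": 1, "dx": -0.048, "dy": 0.003, "dz": -0.009, "rx": -0.186, "ry": -0.64, "rz": -0.694}])

```text
clock: 7.37
position: [0.5842, 0.1244, 0.207]
orientation: [[-0.56, -0.051, 0.827], [0.011, 0.998, 0.069], [-0.829, 0.048, -0.558]]
contact_force: [0.3, -0.8, -3.3]
gripper_width: 0.0389
finger_force: 70.9
```

Run:
```python
from h import *
goto(*final((.646,.065,.14),6))
```

```text
t 7.3667 d [ 0.0235 -0.0655  0.0964] rot [-0.0198 -0.0676 -0.0715] q [ 0.292 -0.711 -0.84   0.473 -0.172  0.175] pos [0.5842 0.1244 0.207 ]
```

>>> send_rows(deltas=[{"claw": 1, "dx": 0.004, "dy": -0.012, "dz": 0.017, "rx": -0.02, "ry": -0.067, "rz": -0.07}, {"claw": 1, "dx": 0.008, "dy": -0.024, "dz": 0.034, "rx": -0.02, "ry": -0.067, "rz": -0.07}, {"claw": 1, "dx": 0.012, "dy": -0.036, "dz": 0.052, "rx": -0.02, "ry": -0.067, "rz": -0.07}, {"claw": 1, "dx": 0.017, "dy": -0.048, "dz": 0.07, "rx": -0.02, "ry": -0.067, "rz": -0.07}, {"claw": 1, "dx": 0.021, "dy": -0.058, "dz": 0.086, "rx": -0.02, "ry": -0.067, "rz": -0.07}, {"claw": 1, "dx": 0.0235, "dy": -0.0655, "dz": 0.096, "rx": -0.02, "ry": -0.067, "rz": -0.07}, {"claw": 1, "dx": 0.0235, "dy": -0.0655, "dz": 0.096, "rx": -0.02, "ry": -0.067, "rz": -0.07}, {"claw": 1, "dx": 0.0235, "dy": -0.0655, "dz": 0.096, "rx": -0.02, "ry": -0.067, "rz": -0.07}])

```text
clock: 8.03
position: [0.6531, 0.0657, 0.1297]
orientation: [[-0.503, -0.101, 0.858], [-0.048, 0.995, 0.089], [-0.863, 0.004, -0.505]]
contact_force: [-0.2, -0.0, -3.2]
gripper_width: 0.0393
finger_force: 70.9
```

Run:
```python
from h import *
goto(*final((.646,.065,.14),6))
im,d,p=grab('scene');W=world(d,p);save('s2.png',im)
w=W.reshape(-1,3);m=(abs(w[:,0]-.646)<.07)&(abs(w[:,1]-.065)<.04)&(w[:,2]>.07)&(w[:,2]<.25)
# front face (toward +x): plane fit and extents
q=w[m&(w[:,0]>.655)];
print(len(q),np.percentile(q,[1,50,99],axis=0).round(4))
top=w[m&(w[:,2]>.172)&(w[:,2]<.19)];print('top',len(top),top.mean(0).round(4),top.min(0).round(3),top.max(0).round(3))
c=im[200:370,250:430];save('s2c.png',cv2.resize(c,(720,680)[:1]+(600,),interpolation=cv2.INTER_CUBIC))
```

```text
t 8.0333 d [-0.0013  0.0003  0.0005] rot [-0.0012 -0.0062 -0.0075] q [ 0.098 -0.499 -0.927  0.102  0.004  0.002] pos [0.6531 0.0657 0.1297]
720 [[0.6557 0.0475 0.1012]
 [0.6638 0.0684 0.1458]
 [0.6674 0.0876 0.1817]]
top 824 [0.6161 0.0628 0.1806] [0.576 0.026 0.172] [0.667 0.105 0.19 ]
```

View pics/s2c.png

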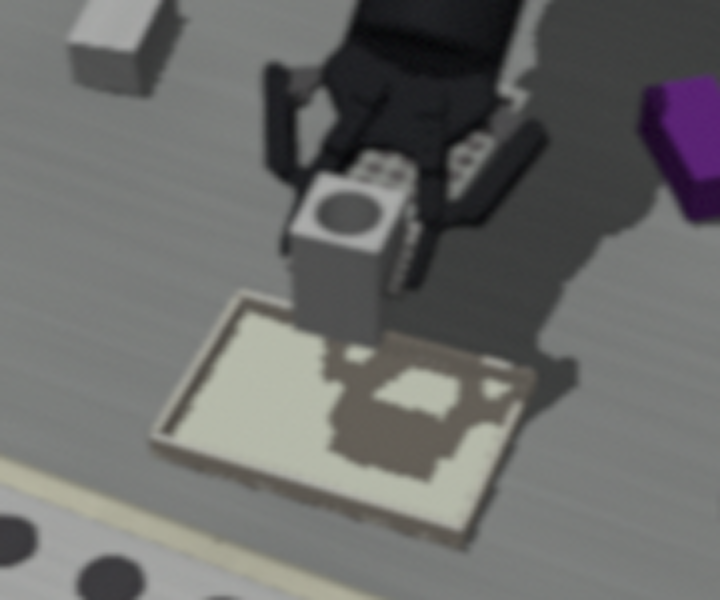

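The held block stands over the tray with the hole facing up (crop 350,212). Its top is at 0.181 m and its bottom at about 0.101 m. I'll apply the small correction, let it settle, and check how vertical it is.

>>> send_rows(deltas=[{"claw": 1, "dx": -0.0005, "dy": 0, "dz": 0.0005, "rx": 0, "ry": -0.004, "rz": -0.004}, {"claw": 1, "dx": -0.0005, "dy": 0, "dz": 0.0005, "rx": 0, "ry": -0.004, "rz": -0.004}, {"claw": 1, "dx": -0.0005, "dy": 0, "dz": 0.0005, "rx": 0, "ry": -0.004, "rz": -0.004}, {"claw": 1, "dx": -0.0005, "dy": 0, "dz": 0.0005, "rx": 0, "ry": -0.004, "rz": -0.004}, {"claw": 1, "dx": -0.0005, "dy": 0, "dz": 0.0005, "rx": 0, "ry": -0.004, "rz": -0.004}, {"claw": 1, "dx": -0.0005, "dy": 0, "dz": 0.0005, "rx": 0, "ry": -0.004, "rz": -0.004}, {"claw": 1, "dx": -0.0005, "dy": 0, "dz": 0.0005, "rx": 0, "ry": -0.004, "rz": -0.004}, {"claw": 1, "dx": -0.0005, "dy": 0, "dz": 0.0005, "rx": 0, "ry": -0.004, "rz": -0.004}])

```text
clock: 8.75
position: [0.6551, 0.0662, 0.134]
orientation: [[-0.494, -0.104, 0.863], [-0.051, 0.995, 0.09], [-0.868, 0.0, -0.497]]
contact_force: [-0.2, -0.3, -3.0]
gripper_width: 0.0393
finger_force: 70.9
```

Run:
```python
from h import *
goto(*final((.646,.065,.14),6));s=observe();print(s['gripper_width'],s['contact_force'],np.abs(s['dq']).max())
im,d,p=grab('scene');W=world(d,p);w=W.reshape(-1,3)
m=(abs(w[:,1]-.067)<.017)&(w[:,2]>.106)&(w[:,2]<.174)&(w[:,0]>.655)&(w[:,0]<.68)
q=w[m];A=np.c_[q[:,1:],np.ones(len(q))];k=np.linalg.lstsq(A,q[:,0],rcond=None)[0];print('front x=',k,len(q),'tilt deg',np.degrees(np.arctan(k[1])))
t=(abs(w[:,1]-.067)<.03)&(w[:,2]>.17)&(w[:,2]<.19)&(w[:,0]>.622)&(w[:,0]<.668)
q=w[t];A=np.c_[q[:,:2],np.ones(len(q))]
for _ in range(3):
    k=np.linalg.lstsq(A,q[:,2],rcond=None)[0];g=abs(q[:,2]-A@k)<.003;q=q[g];A=A[g]
print('top',k,np.degrees(k[:2]),len(q),q.mean(0))
# bystanders: compare with first images
D=np.load('scene0.npz')
for n,(u,v) in dict(blank=(281,207),tips=(475,405),beaker=(135,245),vial=(174,282),stop=(437,344),forc=(198,250),purple=(425,241)).items():
    print(n,np.abs(im[v-12:v+12,u-12:u+12].astype(int)-D['im'][v-12:v+12,u-12:u+12]).mean().round(1),end='; ')
```

```text
t 8.75 d [ 0.0034 -0.0001  0.0008] rot [-0.0005  0.0033 -0.003 ] q [ 0.099 -0.5   -0.926  0.095  0.005 -0.002] pos [0.6551 0.0662 0.134 ]
0.0393354905773471 [-0.18718943 -0.32296425 -2.95391096] 0.0025028125274529265
front x= [-0.09906319 -0.00143224  0.67308843] 435 tilt deg -0.08206133271526599
top [-0.05397201 -0.04095313  0.21947719] [-3.09236818 -2.34644165] 159 [0.64547595 0.06612924 0.18200932]
blank 5.2; tips 3.5; beaker 3.8; vial 4.0; stop 4.2; forc 4.4; purple 5.5;
```

>>> send_rows(deltas=[{"claw": 1, "dx": 0.0025, "dy": 0, "dz": 0.0015, "rx": 0, "ry": 0, "rz": 0}, {"claw": 1, "dx": 0.0025, "dy": 0, "dz": 0.0015, "rx": 0, "ry": 0, "rz": 0}, {"claw": 1, "dx": 0.0025, "dy": 0, "dz": 0.0015, "rx": 0, "ry": 0, "rz": 0}, {"claw": 1, "dx": 0.0025, "dy": 0, "dz": 0.0015, "rx": 0, "ry": 0, "rz": 0}, {"claw": 1, "dx": 0.0025, "dy": 0, "dz": 0.0015, "rx": 0, "ry": 0, "rz": 0}, {"claw": 1, "dx": 0.0025, "dy": 0, "dz": 0.0015, "rx": 0, "ry": 0, "rz": 0}, {"claw": 1, "dx": 0.0025, "dy": 0, "dz": 0.0015, "rx": 0, "ry": 0, "rz": 0}, {"claw": 1, "dx": 0.0025, "dy": 0, "dz": 0.0015, "rx": 0, "ry": 0, "rz": 0}])

```text
clock: 9.47
position: [0.6552, 0.0662, 0.131]
orientation: [[-0.494, -0.104, 0.863], [-0.051, 0.995, 0.09], [-0.868, 0.0, -0.497]]
contact_force: [-1.0, 0.6, -1.5]
gripper_width: 0.0389
finger_force: 70.9
```

Run:
```python
from h import *
goto(*final((.646,.065,.14),6));s=observe();print(s['gripper_width'],s['contact_force'],np.abs(s['dq']).max())
print(order.close_job())
```

```text
t 9.4667 d [ 0.0009 -0.0001 -0.0007] rot [-0.0005  0.0033 -0.003 ] q [ 0.099 -0.496 -0.929  0.087  0.005 -0.002] pos [0.6552 0.0662 0.131 ]
0.03893665909018836 [-0.96163785  0.59699612 -1.54588259] 0.0015384085189189974
the job is handed in; nothing more can be done
None
```

I handed the job in at 9.5 s: the bored block was the left one, and the gripper is holding it steady over the middle of the white tray, hole facing straight up and lower end about 10 cm above the bench; the blank and the other bystanders I compared had not moved.

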